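# Clear the finished brackets and rock the last one out of its nest

### The arm

A 7-joint arm with a two-finger parallel gripper is mounted at the origin on the work surface. World frame = base frame: x ahead of the robot, y to its left, z up, the work surface at z = 0. Lengths are in m, angles in rad, forces in N, time in s.
With the tool pointing down it reaches from about 0.425 to 0.925 m from the base axis. Payload 6.8 kg.
Tool frame: the origin (TCP) lies on the front face of the gripper's body, between the roots of the fingers; the fingertips stand 73 mm ahead of it and the grasp point (between the pads) lies 54 mm ahead of it (env.nose_length is the distance from the TCP to the fingertips, in m); z points along the fingers, y is the direction in which the jaws open and shut (so a half turn about z gives the same grasp; the last joint's range is limited). The gripper opens to 85 mm and grips with 20 to 120 N. Pads are 22 mm wide; open, the fingers measure 114 mm over their backs; the gripper's body (76 mm by 85 mm) begins 54 mm behind the grasp point. The pads swing forward as they close: fully open they stand 13 mm farther back than shut.
Start: joints at [-1.373, 0.477, 0.022, 1.555, -0.011, 1.109, -0.083], TCP at [0.203, 0.644, 0.304] pointing down, gripper open.
Joint ranges: [-2.96, 2.96], [-0.34, 2.1], [-1.41, 1.46], [0.24, 2.44], [-1.37, 4.51], [0.17, 1.92], [-2.96, 2.96]. Speed limits (rad/s): [2.39, 2.39, 3.14, 3.14, 3.14, 3.14, 3.14].

### API

Orientations are given as a unit quaternion [w, x, y, z].
In Python, from cell import env, kin, camera, calibration, job gives the robot as it stands. The module is installed in compiled form; this text tells all that it offers. Calls block until the motion is done:
- env.reach(position, orientation): joint-space move of the TCP to a pose.
- env.movel(position, velocity=0.15, rot=None, stop_force=None): straight line of the TCP; rot=None keeps the orientation; velocity is the mean speed in m/s. With stop_force (N) it stops when the force on the tool has changed by that much, and returns True; else False.
- env.goto_joints(angles): joint-space move.
- env.grip(opening, f_grip=None): finger opening in m; f_grip is the grip in N (None keeps the last); returns when the fingers have stopped.
- env.dwell(seconds).
- kin.inverse_kinematics(position, orientation): joint angles nearest the present ones, or None.
- env.get_state(): the state.
- camera(name): name is "scene" or "top"; returns (picture, depth): 420x560x3 uint8, blue, green, red; 420x560 float32, m along the optical axis (not along the pixel's ray), 0 where there is no reading.
- calibration(name): a dict with "fx", "fy", "cx", "cy" (pixels), "rvec" (rotation vector, rad) and "tvec" (3), from world to camera coordinates, as OpenCV has them. Camera axes: x right, y down, z forward; pixel columns grow to the right and rows downward; lengths in m; the calibration is good to about 2 mm. A picture is of the moment at which its call begins. calibration takes no time and is no camera call.
A pose or a line that the arm cannot do raises env.PlanningError and nothing moves.
- job.job_done(): hands the job in, once; it reports no verdict.
The state is a dict: "time": time; "qpos": joint angles; "joint_velocities": joint speeds; "joint_torque": joint torques, N m; "tcp_pos": TCP position; "orientation": TCP orientation; "force": force on the tool from outside, world axes, zero at the start; "torque": the same for the moment, N m; "opening": finger opening in m.
Only numpy, scipy, OpenCV 4.12 (cv2) and the standard library are available. Lean on these libraries where they do the work, as an engineer would, in place of code of your own. Each camera call takes 0.05 s, during which the arm holds its last target.

### The job

Clear the finished eye brackets: first move the two lying in the machine's catch tray into the grey tote, setting them down rather than dropping them. Then take the third bracket, which sits tight in the checking fixture, and rock it side to side along its length, a good few degrees each way and several times, easing it upward until it comes free, without lifting the loose nest block off its base plate; leave the other things on the bench where they are. Finish while still holding this bracket upright and just clear of the nest, about a finger's breadth above its mouth.

Things in the scene. Friction and masses are not known exactly. Their poses are not given: they have to be found in the camera images.
- part_a: Cast-iron eye bracket, dark grey, about 0.32 kg. Foot 50 (own x) x 24 (y) x 26 mm high; centred on it a lug 28 mm (x) x 16 mm thick (y), rising to a rounded top (radius 14) 64 mm above the underside, cross bore along y. Origin: centre of the underside, z up through the lug. Stands on its foot in the catch tray, any yaw within about 45 degrees of the tray's.
- part_b: Cast-iron eye bracket, dark grey, about 0.32 kg. Foot 50 (own x) x 24 (y) x 26 mm high; centred on it a lug 28 mm (x) x 16 mm thick (y), rising to a rounded top (radius 14) 64 mm above the underside, cross bore along y. Origin: centre of the underside, z up through the lug. The second one in the catch tray, at the other end, about 100 mm from the first.
- stuck: Cast-iron eye bracket, dark grey, about 0.32 kg. Foot 50 (own x) x 24 (y) x 26 mm high; centred on it a lug 28 mm (x) x 16 mm thick (y), rising to a rounded top (radius 14) 64 mm above the underside, cross bore along y. Origin: centre of the underside, z up through the lug. It sits foot down in the nest's pocket, x along the nest's x; the lug and the top 2 mm of the foot stand out.
- stuck_eye (a point): Centre of the cross bore in the stuck bracket's lug, 50 mm above its underside.
- fixture: Checking fixture, made of a steel base plate 170 (x) x 130 (y) x 12 mm fixed to the bench (origin: centre of its underside) and, loose on it, the iron nest block 130 x 90 x 34 mm. Two 8 mm dowels of the base plate pass through the block at (52, 34) and (-52, -34) mm and end 7 mm above its top: it can be lifted, but not slid or tipped.
- nest_mouth (a point): Centre of the mouth of the pocket in the nest block, on the block's flat top, 46 mm above the bench; z up, x along the pocket, y towards the spring pins; moves with the block. Pocket 53 mm long (x: 1.5 mm play at each end of the foot) and 24 mm deep, so the bracket's underside starts at z = -24 mm here.
- nest (a joint): How far the nest block is lifted off the base plate, m (0 = resting). The block weighs 2.6 kg (25 N). A straight pull on the bracket must overcome 40 to 65 N of friction, so it lifts the whole block. Rocked end to end (about y) the bracket slips, and eased up it rises about 2 mm a swing; at first it can lean about 6 degrees each way, more as it rises.
- pins (a point): Midway between the tips of the two ball-nosed steel spring pins (14 mm to either side along x), 13 mm above the pocket's floor. Together they press the foot with about 44 N (springs 5 N/mm each) against the flat -y wall of the pocket, friction about 0.6; the wall on their side leaves 3 mm. After 13 mm of rise they let go and the bracket lifts out freely.
- catch_tray: Open aluminium catch tray, 220 (x) x 170 (y) x 30 mm high, walls and floor 4 mm, fixed. A 120 mm wide sheet chute rises from its +y wall (35 mm high there) to the machine, 125 mm high at 325 mm from the tray's centre. Origin: centre of the underside.
- tote: Grey plastic tote, open on top, 240 (x) x 180 (y) x 60 mm high, walls and floor 5 mm, heavy: it does not shift. Origin: centre of the underside.
- caliper: Bystander: steel caliper lying flat, 205 mm long along its x, about 65 mm wide at the jaws (its -x end), 10 mm high. Origin near the middle, on the bench.
- hub: Bystander: round cast hub, 72 mm diameter, 28 mm high, with a central boss to 44 mm. Origin: centre of underside.
- pillar: Bystander: pillar casting, 75 mm square flanges at foot and top, 136 mm high. Origin: centre of underside.
- wire_wheel: Bystander: wire brush wheel lying flat, 150 mm diameter, 28 mm high. Origin: centre of underside.
- mug: Bystander: blue-glazed mug, 84 mm diameter, 95 mm high, handle at its +y. Origin: centre of underside.

How it is judged:
By the outcome, as a careful person would: the job done as asked, in the order asked, and still so for the second after the job is handed in, while the arm keeps its last pose, push and grip.
It also fails if it takes over 72 s, if anything falls off the work surface, if the arm or the gripper's body presses on something with over 40 N, if the wrist force passes 120 N, or if a joint passes its speed limit or range.

## Working session

There is one attempt and no reset: what is moved stays moved. The work goes in short steps, each a Python script; the robot and the scene stay as the last script left them, time stands still between calls to the robot, and variables do not carry over. Pictures are saved under pics/ and viewed, and the job is handed in when it is done.

```bash
mkdir -p pics; python3 - <<'E'
from cell import env,camera,calibration
import cv2
for n in("scene","top"):
    p,d=camera(n); cv2.imwrite(f"pics/{n}0.png",p); import numpy as np; np.save(f"{n}0.npy",d)
    print(calibration(n))
s=env.get_state();print(s["time"],s["tcp_pos"],s["orientation"],s["opening"],s["qpos"])
E
```

```text
{'fx': 434.086751673704, 'fy': 434.086751673704, 'cx': 275.22425673096933, 'cy': 208.73655405328003, 'rvec': array([ 1.98543229,  1.64077181, -0.54802766]), 'tvec': array([-0.12398159, -0.4077397 ,  1.34136858])}
{'fx': 400.53113013824253, 'fy': 400.53113013824253, 'cx': 280.6316692242133, 'cy': 204.7002110297506, 'rvec': array([ 2.14386664, -2.18202317,  0.13365245]), 'tvec': array([0.00187817, 0.57640867, 0.99957843])}
0.1 [0.20307996 0.64330391 0.30303872] [-7.25273656e-05  1.52292915e-01  9.88335079e-01 -7.95994843e-04] 0.08551712601757287 [-1.3731055   0.47770516  0.02233591  1.55633414 -0.01151474  1.10927975
 -0.08310458]
```

View pics/scene0.png

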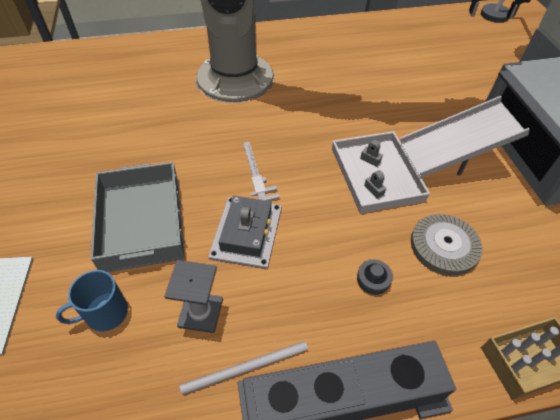

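View pics/top0.png

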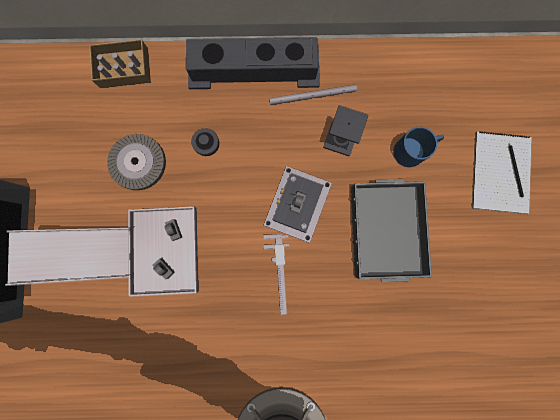

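The scene view shows the tote at left (140,215), the fixture at (247,230), and the tray at (380,172) with brackets at (373,152) and (376,183). In the top view the brackets are at (173,230) and (163,268), the nest lug at (298,202) and the tote at (390,230). I'll zoom in next.

```bash
cat > h.py <<'E'
import numpy as np, cv2
from cell import env,kin,camera,calibration,job
def cam(n):
    c=calibration(n); R,_=cv2.Rodrigues(np.array(c["rvec"])); return c,R,np.array(c["tvec"]).ravel()
def plane(n,uv,z):
    c,R,t=cam(n); uv=np.atleast_2d(np.asarray(uv,float))
    r=np.c_[(uv[:,0]-c["cx"])/c["fx"],(uv[:,1]-c["cy"])/c["fy"],np.ones(len(uv))]@R
    o=-R.T@t
    return o+r*((z-o[2])/r[:,2])[:,None]
def cloud(n,d):
    c,R,t=cam(n); v,u=np.mgrid[:d.shape[0],:d.shape[1]]
    P=np.stack([(u-c["cx"])/c["fx"]*d,(v-c["cy"])/c["fy"]*d,d],-1)
    return (P-t)@R
def proj(n,P):
    c,R,t=cam(n); q=np.atleast_2d(P)@R.T+t
    return np.c_[q[:,0]/q[:,2]*c["fx"]+c["cx"],q[:,1]/q[:,2]*c["fy"]+c["cy"]]
E
python3 - <<'E'
from h import *
for n,boxes in (("top",[(120,200,205,300),(258,160,338,250)]),("scene",[(330,125,430,215),(205,180,290,270)])):
    p=cv2.imread(f"pics/{n}0.png"); im=[]
    for a,b,c,d in boxes:
        im.append(cv2.resize(p[b:d,a:c],(390,390),interpolation=cv2.INTER_CUBIC))
    cv2.imwrite(f"pics/{n}0z.png",np.hstack(im))
d=np.load("top0.npy"); C=cloud("top",d)
for uv in [(173,230),(163,268),(298,202),(285,210),(390,230),(150,250),(280,330),(345,200),(352,190),(410,130),(205,140)]:
    print(uv,C[uv[1],uv[0]].round(4))
c,R,t=cam("top");print(-R.T@t); c,R,t=cam("scene");print(-R.T@t)
# parts in tray
for nm,(u0,v0,u1,v1),zl,zh in (("tray",(132,212,193,292),.022,.08),("nestlug",(270,175,325,230),.056,.12),("block",(265,165,335,245),.04,.0505)):
    S=C[v0:v1,u0:u1]; m=((S[...,2]>zl)&(S[...,2]<zh)).astype(np.uint8)
    k,l,st,ce=cv2.connectedComponentsWithStats(m)
    for i in range(1,k):
        if st[i,4]>15:
            Q=S[l==i]; r=cv2.minAreaRect((Q[:,:2]*1000).astype(np.float32)); print(nm,st[i],Q.mean(0).round(4),Q[:,2].max().round(4),r)
E
```

```text
(173, 230) [0.5143 0.2607 0.0626]
(163, 268) [0.4209 0.2867 0.0531]
(298, 202) [ 0.5764 -0.0508  0.0841]
(285, 210) [ 0.5615 -0.0192  0.0423]
(390, 230) [ 0.5076 -0.2955  0.0057]
(150, 250) [0.4665 0.3359 0.0029]
(280, 330) [ 0.2564 -0.0011  0.0019]
(345, 200) [ 0.5903 -0.181  -0.0018]
(352, 190) [ 0.6125 -0.1953  0.0278]
(410, 130) [ 0.7518 -0.3342  0.0908]
(205, 140) [0.7485 0.1858 0.0431]
[ 0.45463074 -0.00169789  1.06052606]
[ 1.14240791 -0.10423219  0.81543398]
tray [ 32   7  17  22 219] [0.5172 0.2685 0.0447] 0.0698 ((518.4252319335938, 272.1731262207031), (50.17226791381836, 24.749725341796875), 20.418701171875)
tray [ 21  46  20  21 225] [0.4195 0.2922 0.0448] 0.0704 ((420.0111083984375, 295.5531005859375), (50.11681365966797, 23.467195510864258), 42.280067443847656)
nestlug [24 20 10 13 79] [ 0.5793 -0.0517  0.082 ] 0.0895 ((580.9063110351562, -51.96776580810547), (16.324954986572266, 27.151514053344727), 70.16851043701172)
block [   8    8   51   59 1642] [ 0.5807 -0.0521  0.0461] 0.0505 ((583.1168212890625, -49.41283416748047), (96.93983459472656, 130.4067840576172), 68.28903198242188)
```

View pics/top0z.png

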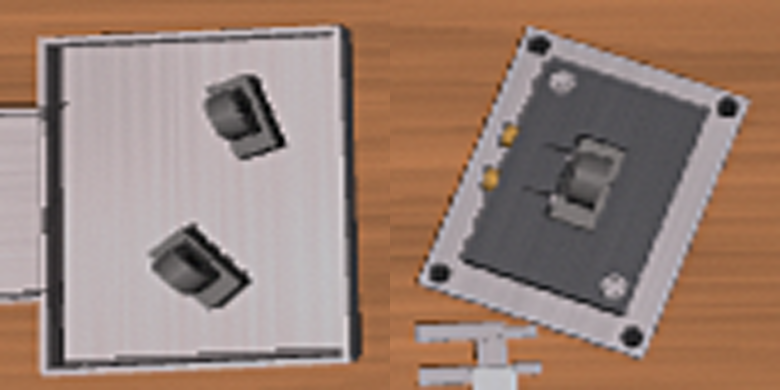

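View pics/scene0z.png

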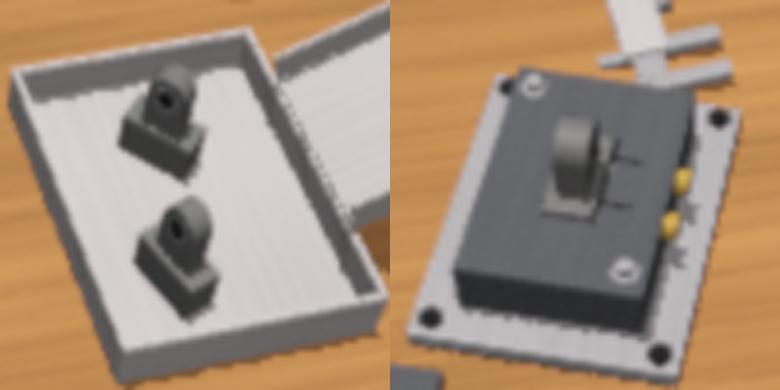

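```bash
python3 - <<'E'
from h import *
P={n:cv2.imread(f"pics/{n}0.png") for n in("top","scene")}
def spot(n,u,v,r=6,thr=150):
    p=P[n].astype(int); s=p[v-r:v+r+1,u-r:u+r+1].min(2); m=(s>thr)
    yy,xx=np.nonzero(m); w=s[m]-thr; return u-r+(xx*w).sum()/w.sum(), v-r+(yy*w).sum()/w.sum(), m.sum()
# scene crop scale: 85/390, 90/390
g=[]
for n,pts in (("top",[(293,179),(304,226)]),("scene",[(236,200),(256,243)])):
    q=[spot(n,*a,r=5,thr=135) for a in pts]; W=plane(n,np.array(q)[:,:2],.053); print(n,np.round(q,1).tolist(),W.round(4).tolist(),"mid",W.mean(0).round(4)[:2],np.linalg.norm(W[0]-W[1]).round(4),np.degrees(np.arctan2(*(W[1]-W[0])[1::-1])).round(2))
print("expected len",2*np.hypot(52,34), "ang off", np.degrees(np.arctan2(34,52)))
for n in P:
    d=np.load(f"{n}0.npy"); C=cloud(n,d)
    X=C[...,0];Y=C[...,1];Z=C[...,2]
    def rect(nm,m):
        Q=C[m]; r=cv2.minAreaRect((Q[:,:2]*1000).astype(np.float32)); print(n,nm,len(Q),np.round(r[0],1),np.round(r[1],1),round(r[2],1),"zmax",Q[:,2].max().round(4), "zmed",np.median(Q[:,2]).round(4))
    near=lambda x,y,r:np.hypot(X-x,Y-y)<r
    rect("A",near(.518,.272,.045)&(Z>.02)); rect("A lug",near(.518,.272,.045)&(Z>.037))
    rect("B",near(.420,.2955,.045)&(Z>.02)); rect("B lug",near(.420,.2955,.045)&(Z>.037))
    rect("S lug",near(.58,-.051,.035)&(Z>.056))
    rect("block",near(.58,-.051,.085)&(Z>.042)&(Z<.05))
    rect("tote rim",near(.51,-.29,.2)&(Z>.052)&(Z<.066)&(X<.63)&(Y<-.17))
    rect("tray rim",near(.47,.295,.16)&(Z>.025)&(Z<.034)&(Y<.39))
    rect("pillar",near(.76,-.15,.09)&(Z>.12))
for n in P:
  print(n,proj(n,[[.5184,.2722,.068],[.42,.2955,.068],[.581,-.052,.086]]).round(1))
E
```

```text
top [[292.2, 176.6, 19.0], [306.0, 227.4, 34.0]] [[0.6459, -0.039, 0.053], [0.5154, -0.071, 0.053]] mid [ 0.5806 -0.055 ] 0.1344 -166.22
scene [[235.5, 198.9, 19.0], [255.6, 241.7, 25.0]] [[0.5238, -0.0675, 0.053], [0.6457, -0.042, 0.053]] mid [ 0.5847 -0.0548] 0.1245 11.79
expected len 124.25779653607253 ang off 33.17851165939275
top A 222 [518.4 272.2] [50.3 24.7] 20.4 zmax 0.0698 zmed 0.0348
top A lug 106 [518.1 271.2] [27.8 17. ] 20.0 zmax 0.0698 zmed 0.0635
top B 234 [420.  295.6] [50.1 23.5] 42.3 zmax 0.0704 zmed 0.0336
top B lug 113 [419.1 295.4] [27.1 17. ] 41.2 zmax 0.0704 zmed 0.0634
top S lug 79 [580.9 -52. ] [16.3 27.2] 70.2 zmax 0.0895 zmed 0.0834
top block 1602 [582.9 -49.9] [ 96.  130.4] 68.3 zmax 0.0499 zmed 0.0462
top tote rim 973 [ 504.2 -285.5] [251.7 185.4] 0.3 zmax 0.0654 zmed 0.0592
top tray rim 828 [464.9 301.2] [220.3 177.3] 1.7 zmax 0.0339 zmed 0.0296
top pillar 982 [ 756.7 -172.8] [74.8 76.4] 70.2 zmax 0.1421 zmed 0.1363
scene A 313 [518.3 270.7] [49.7 26.8] 22.3 zmax 0.07 zmed 0.0381
scene A lug 159 [518.4 271.1] [30.3 18.9] 23.9 zmax 0.07 zmed 0.0571
scene B 299 [419.4 294.9] [51.1 27. ] 43.9 zmax 0.0699 zmed 0.0367
scene B lug 149 [419.8 294.7] [28.4 20.7] 41.9 zmax 0.0699 zmed 0.0567
scene S lug 141 [582.9 -53. ] [16.2 27.4] 70.7 zmax 0.0886 zmed 0.0785
scene block 1821 [582.5 -50.9] [ 95.6 133.2] 68.4 zmax 0.05 zmed 0.0457
scene tote rim 1183 [ 503.8 -287. ] [253.  186.2] 0.5 zmax 0.0638 zmed 0.0585
scene tray rim 893 [463.5 300.2] [224.4 178. ] 1.7 zmax 0.034 zmed 0.029
scene pillar 1719 [ 757.9 -173.5] [75.5 75.8] 70.3 zmax 0.1407 zmed 0.1356
top [[167.8 228.3]
 [157.6 268.7]
 [298.5 200. ]]
scene [[379.5 172.2]
 [375.2 141.9]
 [245.5 208.7]]
```

```bash
python3 - <<'E'
from h import *
P={n:cv2.imread(f"pics/{n}0.png").astype(int) for n in("top","scene")}
def dark(n,u,v,r=4):
    s=P[n].max(2)[v-r:v+r+1,u-r:u+r+1]; w=np.clip(110-s,0,None).astype(float)
    yy,xx=np.mgrid[-r:r+1,-r:r+1]; return u+(xx*w).sum()/w.sum(), v+(yy*w).sum()/w.sum()
T=[(258+(x-390)*80/390,160+y*90/390) for x,y in [(540,45),(728,107),(632,337),(438,272)]]
S=[(205+(x-390)*85/390,180+y*90/390) for x,y in [(508,87),(718,118),(658,354),(430,318)]]
for n,q in(("top",T),("scene",S)):
    q2=[dark(n,round(a),round(b),3) for a,b in q]; W=plane(n,q2,.012)[:,:2]
    e=[W[(i+1)%4]-W[i] for i in range(4)]
    print(n,np.round(q2,1).tolist(),W.mean(0).round(4),[np.linalg.norm(x).round(4) for x in e],[np.degrees(np.arctan2(x[1],x[0])).round(1) for x in e])
E
```

```text
top [[288.1, 170.1], [326.8, 184.6], [307.3, 237.5], [267.7, 222.7]] [ 0.5814 -0.053 ] [np.float64(0.1097), np.float64(0.1498), np.float64(0.1104), np.float64(0.1504)] [np.float64(-111.8), np.float64(158.3), np.float64(68.5), np.float64(-22.0)]
scene [[230.2, 199.7], [276.2, 206.9], [263.3, 261.4], [213.4, 252.9]] [ 0.5813 -0.0543] [np.float64(0.1112), np.float64(0.1501), np.float64(0.1102), np.float64(0.1502)] [np.float64(68.1), np.float64(-21.7), np.float64(-111.8), np.float64(158.7)]
```

```bash
cat >> h.py <<'E'
from scipy.spatial.transform import Rotation as Ro
def down(phi_deg,tilt=0.):  # tool z down, tool y horizontally along phi; tilt about (tool x) in rad
    p=np.radians(phi_deg); y=np.array([np.cos(p),np.sin(p),0]); z=np.array([0,0,-1.]); x=np.cross(y,z)
    return Ro.from_matrix(np.c_[x,y,z])
def quat(R):
    q=R.as_quat(); return q[[3,0,1,2]]
E
python3 - <<'E'
from h import *
for nm,p,phis in (("A",(.5184,.2715,.107),(111,-69)),("Ahi",(.5184,.2715,.25),(111,-69)),("B",(.4198,.295,.107),(132,-48)),("Bhi",(.4198,.295,.25),(132,-48)),
  ("T1",(.556,-.287,.11),(0,90,180,-90)),("T2",(.452,-.287,.11),(0,90,180,-90)),("S",(.5816,-.053,.125),(-21.7,158.3,68.3,-111.7))):
    for ph in phis:
        q=kin.inverse_kinematics(np.array(p),quat(down(ph))); print(nm,ph,None if q is None else np.round(q,2))
E
```

```text
A 111 [-0.59  0.58  0.01  1.92 -0.01  0.64  1.35]
A -69 [-0.96  0.64  0.5   1.94 -0.48  0.68 -1.37]
Ahi 111 [-0.64  0.39  0.06  1.83 -0.03  0.92  1.38]
Ahi -69 [-1.06  0.44  0.62  1.86 -0.32  0.94 -1.5 ]
B 132 [-0.66  0.5  -0.09  2.08  0.08  0.56  1.5 ]
B -48 [-1.06  0.54  0.42  2.11 -0.39  0.57 -1.2 ]
Bhi 132 [-0.7   0.28 -0.04  1.99  0.02  0.87  1.55]
Bhi -48 [-1.18  0.3   0.54  2.02 -0.2   0.87 -1.37]
T1 0 [-0.1   0.75  0.68  1.85 -0.65  0.79  0.93]
T1 90 [ 0.02  0.69  0.5   1.84 -0.47  0.73  2.35]
T1 180 [-0.37  1.12  1.26  1.86 -1.2   1.17 -1.8 ]
T1 -90 [-0.08  0.73  0.64  1.85 -0.61  0.77 -0.67]
T2 0 [-0.17  0.7   0.84  2.07 -0.81  0.73  1.19]
T2 90 [-0.02  0.61  0.62  2.06 -0.58  0.65  2.56]
T2 180 [-0.37  1.03  1.26  2.08 -1.2   1.07 -1.62]
T2 -90 [-0.29  0.84  1.05  2.08 -1.01  0.87 -0.2 ]
S -21.7 [-0.42  0.62  0.55  1.94 -0.48  0.71  0.04]
S 158.3 [-0.07  0.55  0.07  1.92 -0.06  0.67  2.8 ]
S 68.3 [-0.33  0.59  0.41  1.93 -0.36  0.69  1.5 ]
S -111.7 [-0.73  0.86  1.05  1.96 -0.96  0.94 -1.12]
```

```bash
python3 - <<'E'
from h import *
st=lambda m:(lambda s:print(m,round(s["time"],2),s["tcp_pos"].round(4),s["force"].round(1),round(s["opening"],4)))(env.get_state())
env.grip(.045,60)
env.reach(np.array([.5184,.2715,.2]),quat(down(111))); st("hi")
env.movel(np.array([.5184,.2715,.109]),velocity=.12,stop_force=15); st("dn")
env.grip(.0,60); st("grip")
p,d=camera("scene"); cv2.imwrite("pics/g1.png",cv2.resize(p[80:240,300:460],(640,640)))
env.movel(np.array([.5184,.2715,.23]),velocity=.2); st("up")
p,d=camera("scene"); cv2.imwrite("pics/g2.png",p)
E
```

```text
hi 2.38 [0.5181 0.2728 0.2002] [ 0.6 -0.1 -0.3] 0.0449
dn 3.29 [0.5188 0.2718 0.1096] [ 0.3  0.3 -0.1] 0.0453
grip 3.66 [0.5189 0.2719 0.1099] [-0.2 -0.1  6.5] 0.015
up 4.47 [0.5175 0.271  0.2286] [ 0.5 -0.4 -5.1] 0.0154
```

View pics/g1.png

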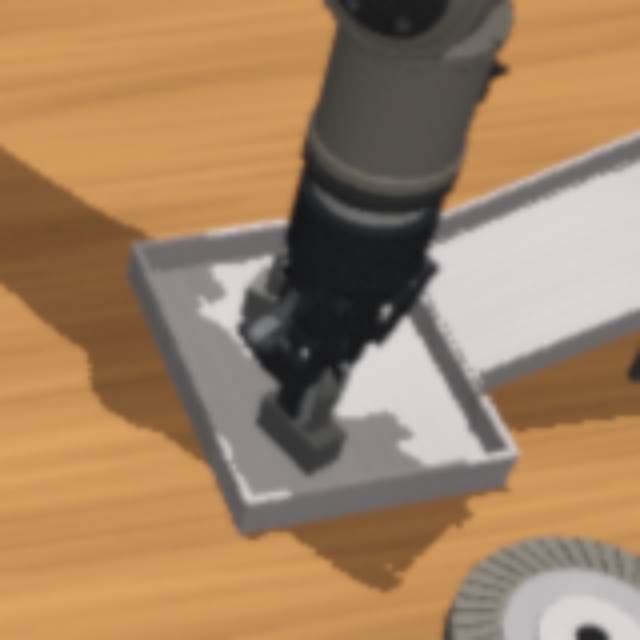

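View pics/g2.png

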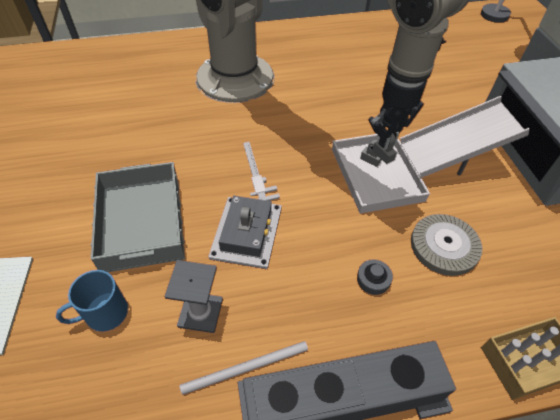

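Bracket A is gripped (opening 15 mm) and lifted; its foot is at about (378,152) over the tray.

```bash
cat > place.py <<'E'
from h import *
st=lambda m:(lambda s:print(m,round(s["time"],2),s["tcp_pos"].round(4),s["force"].round(1),round(s["opening"],4)))(env.get_state())
def place(x,y,phi=90):
    R=quat(down(phi))
    env.movel(np.array([x,y,.23]),velocity=.3,rot=R); st("over")
    env.movel(np.array([x,y,.122]),velocity=.12); env.dwell(.1)
    print(env.movel(np.array([x,y,.106]),velocity=.03,stop_force=6)); st("down")
    env.grip(.04); env.dwell(.1); st("open")
    env.movel(np.array([x,y,.23]),velocity=.2); st("up")
E
python3 - <<'E'
from place import *
place(.556,-.287)
p,d=camera("scene"); cv2.imwrite("pics/p1.png",p)
E
```

```text
over 6.53 [ 0.5564 -0.2852  0.2299] [-0.7  0.7 -2.9] 0.0153
True
down 8.11 [ 0.5562 -0.2868  0.1108] [-1.4  1.3  4.7] 0.0154
open 8.57 [ 0.5553 -0.2865  0.1099] [-0.5  0.2 -0.5] 0.0403
up 9.32 [ 0.5554 -0.2865  0.2289] [ 0.1  0.1 -0.1] 0.0398
```

View pics/p1.png

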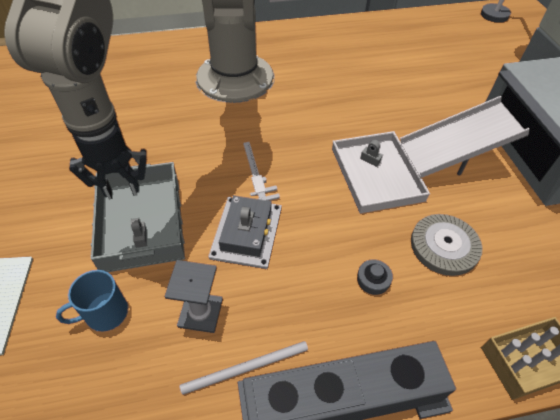

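Bracket A stands upright in the tote at (138,232), and B is still in the tray at (373,152). B is next.

```bash
python3 - <<'E'
from place import *
R=quat(down(132)); b=(.4198,.295)
env.movel(np.array([.52,.0,.24]),velocity=.35,rot=quat(down(111)))
env.movel(np.array([*b,.2]),velocity=.35,rot=R); st("hi")
env.movel(np.array([*b,.1095]),velocity=.12,stop_force=15); st("dn")
env.grip(.0,60); st("grip")
env.movel(np.array([*b,.23]),velocity=.2); st("up")
env.movel(np.array([.48,.0,.23]),velocity=.35,rot=quat(down(111)))
place(.452,-.287)
p,d=camera("scene"); cv2.imwrite("pics/p2.png",p)
E
```

```text
hi 11.39 [0.421  0.2926 0.1999] [ 0.5 -0.2  0.1] 0.0398
dn 12.29 [0.4203 0.295  0.11  ] [-0.5 -0.2  0.1] 0.0405
grip 12.62 [0.4202 0.2953 0.1103] [-0.6 -2.1  6.2] 0.0149
up 13.38 [0.4191 0.2944 0.2289] [-0.3 -0.6 -4. ] 0.0151
over 15.49 [ 0.4525 -0.2848  0.2297] [-0.6  1.3 -3.2] 0.015
True
down 17.06 [ 0.4521 -0.2868  0.1112] [-1.7  0.5  4.7] 0.0153
open 17.52 [ 0.4514 -0.2866  0.1107] [-1.3  0.7 -0. ] 0.0398
up 18.27 [ 0.4515 -0.2865  0.2292] [-0.8 -0.3  0.3] 0.0399
```

View pics/p2.png

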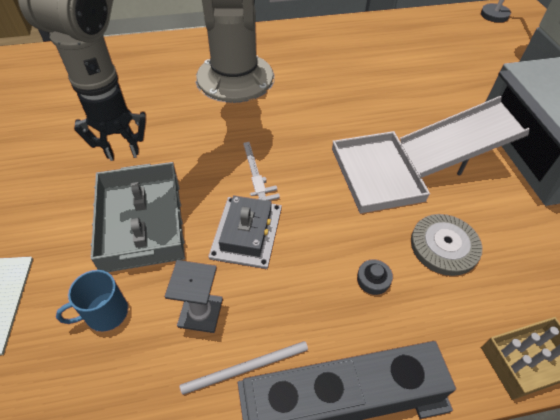

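Both brackets are in the tote, at (139,192) and (138,232), and the tray is empty. Next I'll grip the stuck bracket along its x, so the pads take the rocking moment directly.

```bash
python3 - <<'E'
from place import *
R=quat(down(-21.7)); b=(.5816,-.053)
env.grip(.05,60)
env.reach(np.array([*b,.21]),R); st("hi")
env.movel(np.array([*b,.129]),velocity=.12,stop_force=15); env.dwell(.15); st("dn")
p,d=camera("scene"); cv2.imwrite("pics/s1.png",cv2.resize(p[150:290,180:320],(600,600)))
C=cloud("top",camera("top")[1]);
env.grip(.0,120); env.dwell(.15); st("grip"); s=env.get_state(); print(s["torque"],s["orientation"],R,np.round(s["qpos"],2))
p,d=camera("scene"); cv2.imwrite("pics/s2.png",cv2.resize(p[150:290,180:320],(600,600)))
E
```

```text
hi 20.45 [ 0.5814 -0.0536  0.21  ] [0.1 0.4 0.7] 0.05
dn 21.43 [ 0.5822 -0.0531  0.1299] [ 0.7 -0.2  0.2] 0.0501
grip 22.02 [ 0.5814 -0.0528  0.1298] [-3.9  1.6  9.1] 0.0252
[0.23896559 0.75620359 0.02838244] [-5.98899217e-04  8.27544347e-01  5.61400021e-01  1.06717574e-04] [0.         0.82757077 0.5613614  0.        ] [-0.46  0.63  0.6   1.94 -0.53  0.73  0.08]
```

View pics/s1.png

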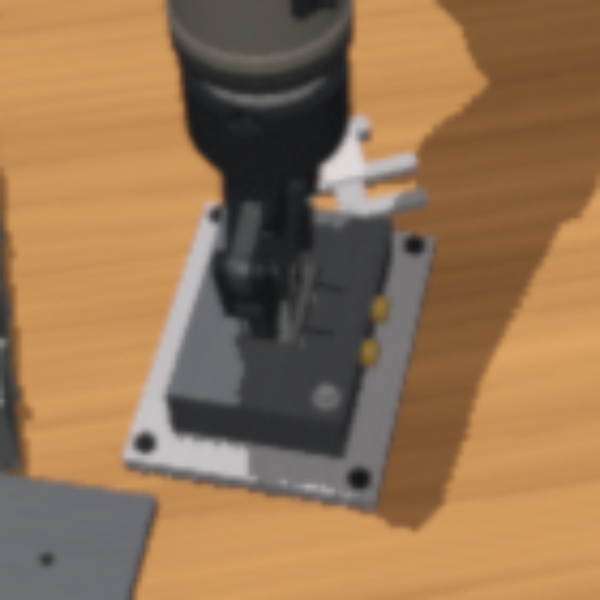

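View pics/s2.png

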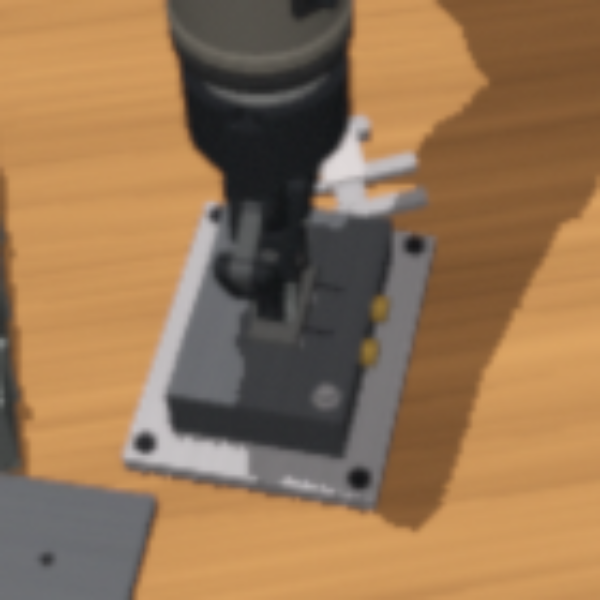

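```bash
cat > rock.py <<'E'
from place import *
import json
X0=np.array([.5816,-.0530]); PHI=-21.7; Z0=.129; U0=.022
ay=np.array([np.cos(np.radians(PHI+90)),np.sin(np.radians(PHI+90)),0]); ax=np.array([np.cos(np.radians(PHI)),np.sin(np.radians(PHI)),0])
def pose(th,h):
    d=max(24-h,6)/1000; piv=np.array([*X0,U0+h/1000+d/2])
    Rt=Ro.from_rotvec(ay*np.radians(th)); 
    return piv+Rt.apply([0,0,Z0-U0-d/2]), quat(Rt*down(PHI))
def rock(a,b,v=.035,step=3.):
    """a,b=(theta,h)"""
    n=max(1,int(np.ceil(abs(b[0]-a[0])/step))); F=[]
    for i in range(1,n+1):
        k=i/n; th=a[0]+k*(b[0]-a[0]); h=a[1]+k*(b[1]-a[1]); p,q=pose(th,h)
        env.movel(p,velocity=v,rot=q); s=env.get_state(); f=s["force"]
        F.append(f[2])
        dp=s["tcp_pos"]-p
        Ra=Ro.from_quat(np.r_[s["orientation"][1:],s["orientation"][0]]); z=-Ra.as_matrix()[:,2]; tha=np.degrees(np.arctan2(z@ax,z[2]))
        print(f"t{s['time']:.2f} th{th:.1f}/{tha:.1f} h{h:.2f} dz{dp[2]*1e3:.2f} dx{dp@ax*1e3:.2f} Fx{f@ax:.1f} Fy{f@ay:.1f} Fz{f[2]:.1f} My{s['torque']@ay:.2f}")
    return min(F)
E
python3 - <<'E'
from rock import *
a=(0,0)
for b in [(2,.9),(-3.5,1.6)]:
    rock(a,b,step=2.); a=b
    s=env.get_state(); 
E
```

```text
t22.32 th2.0/2.0 h0.90 dz0.60 dx0.05 Fx-3.1 Fy0.4 Fz7.4 My0.75
t22.57 th0.2/0.1 h1.13 dz0.24 dx0.18 Fx0.3 Fy-0.6 Fz0.8 My-0.25
t22.82 th-1.7/-1.7 h1.37 dz0.07 dx0.37 Fx1.3 Fy0.3 Fz0.4 My-0.34
t23.07 th-3.5/-3.5 h1.60 dz0.40 dx0.21 Fx-0.9 Fy-0.2 Fz5.8 My0.48
```

```bash
python3 - <<'E'
from rock import *
a=(-3.5,1.6)
for b in [(5,2.3),(-6,2.9),(6.5,4.0)]:
    m=rock(a,b,step=3.); a=b
    if m<-18: print("STOP",a); break
p,d=camera("scene"); cv2.imwrite("pics/r1.png",cv2.resize(p[150:290,180:320],(600,600)))
E
```

```text
t23.36 th-0.7/-0.6 h1.83 dz-0.06 dx0.12 Fx-1.2 Fy0.9 Fz2.8 My0.22
t23.64 th2.2/2.2 h2.07 dz-0.29 dx-0.19 Fx0.9 Fy1.3 Fz-1.2 My0.02
t23.93 th5.0/5.0 h2.30 dz0.37 dx0.10 Fx-0.8 Fy1.6 Fz6.7 My0.41
t24.21 th2.2/2.2 h2.45 dz-0.01 dx0.08 Fx1.9 Fy1.4 Fz-2.2 My-0.83
t24.49 th-0.5/-0.5 h2.60 dz-0.21 dx0.21 Fx3.5 Fy1.1 Fz-5.6 My-0.94
t24.77 th-3.2/-3.3 h2.75 dz-0.34 dx0.29 Fx4.1 Fy1.5 Fz-9.3 My-1.24
t25.06 th-6.0/-6.0 h2.90 dz0.14 dx0.17 Fx3.3 Fy0.7 Fz-1.3 My-0.44
t25.32 th-3.5/-3.4 h3.12 dz0.01 dx0.02 Fx-0.5 Fy2.3 Fz1.4 My0.18
t25.59 th-1.0/-1.0 h3.34 dz-0.19 dx-0.38 Fx-1.6 Fy0.5 Fz1.6 My0.33
t25.86 th1.5/1.5 h3.56 dz-0.31 dx-0.62 Fx-1.0 Fy2.6 Fz-1.6 My0.27
t26.12 th4.0/4.0 h3.78 dz-0.37 dx-0.80 Fx-2.6 Fy2.6 Fz-0.9 My0.51
t26.39 th6.5/6.5 h4.00 dz-0.56 dx-0.64 Fx-2.1 Fy2.6 Fz-5.9 My0.05
```

View pics/r1.png

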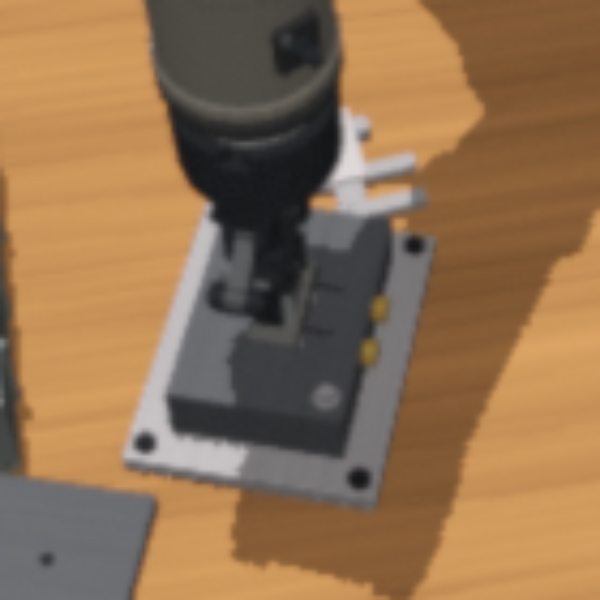

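The grip is tilted at (260,280) and the block edge is unchanged. The foot's lean is hard to see at this angle, so I'll continue and check the rise at the other lean.

```bash
python3 - <<'E'
from rock import *
a=(6.5,4.0)
for b in [(-7,5.1),(7,6.2),(-7.5,7.4)]:
    m=rock(a,b,step=4.); a=b
    if m<-19: print("STOP",a); break
p,d=camera("scene"); cv2.imwrite("pics/r2.png",cv2.resize(p[150:290,180:320],(600,600)))
E
```

```text
t26.76 th3.1/3.1 h4.28 dz-0.59 dx-0.48 Fx0.9 Fy3.0 Fz-16.2 My-0.74
t27.07 th-0.2/-0.1 h4.55 dz-0.18 dx-0.33 Fx0.7 Fy2.1 Fz-11.9 My-0.18
t27.39 th-3.6/-3.5 h4.82 dz-0.13 dx-0.02 Fx1.4 Fy2.5 Fz-14.4 My-0.23
t27.71 th-7.0/-6.9 h5.10 dz0.00 dx0.15 Fx0.6 Fy3.5 Fz-14.7 My0.12
t28.03 th-3.5/-3.4 h5.38 dz0.21 dx-0.05 Fx-1.4 Fy4.2 Fz-6.2 My1.09
t28.36 th0.0/0.1 h5.65 dz0.21 dx-0.32 Fx-3.8 Fy1.7 Fz-1.1 My1.36
t28.68 th3.5/3.5 h5.92 dz0.20 dx-0.17 Fx-4.1 Fy2.7 Fz-3.9 My0.92
t29.01 th7.0/7.0 h6.20 dz0.37 dx0.04 Fx-3.9 Fy3.1 Fz-2.3 My0.78
t29.33 th3.4/3.3 h6.50 dz0.05 dx0.27 Fx-0.3 Fy1.5 Fz-10.8 My-0.49
t29.66 th-0.2/-0.3 h6.80 dz0.02 dx0.59 Fx1.7 Fy2.4 Fz-14.5 My-0.78
t29.98 th-3.9/-3.9 h7.10 dz0.09 dx0.73 Fx3.8 Fy1.9 Fz-14.4 My-0.78
t30.31 th-7.5/-7.5 h7.40 dz0.31 dx0.41 Fx4.1 Fy4.8 Fz-14.3 My-0.47
```

View pics/r2.png

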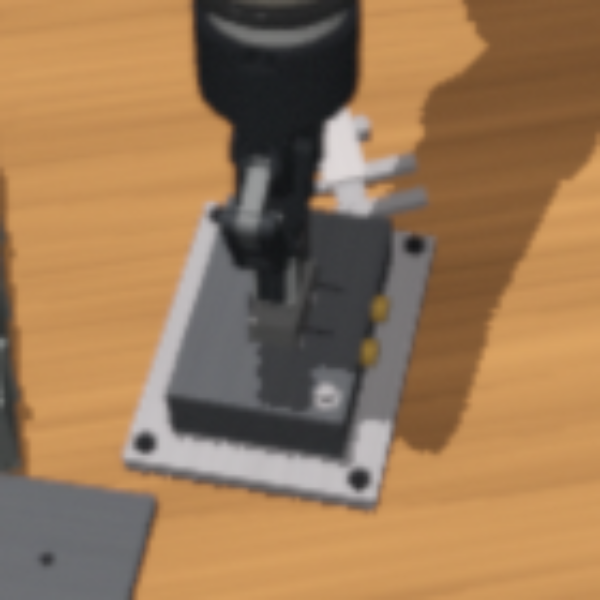

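The near face of the foot is now visible at (280,325), so it has risen and is leaning with the grip. The block's edges haven't moved. I'll ease off slightly on the rise per swing.

```bash
python3 - <<'E'
from rock import *
a=(-7.5,7.4)
for b in [(8,8.2),(-8,9.1),(8,10.0),(-8,11.)]:
    m=rock(a,b,step=4.); a=b
    if m<-20: print("STOP",a); break
E
```

```text
t30.70 th-3.6/-3.6 h7.60 dz0.34 dx0.07 Fx-1.0 Fy3.9 Fz-2.6 My0.81
t31.04 th0.2/0.3 h7.80 dz0.42 dx-0.04 Fx-3.5 Fy2.4 Fz1.1 My0.90
t31.38 th4.1/4.1 h8.00 dz0.23 dx-0.26 Fx-2.3 Fy2.5 Fz0.3 My0.82
t31.73 th8.0/8.0 h8.20 dz0.19 dx-0.39 Fx-4.6 Fy3.1 Fz1.1 My1.17
t32.08 th4.0/4.0 h8.42 dz-0.07 dx-0.27 Fx-1.9 Fy2.3 Fz-4.6 My-0.01
t32.42 th0.0/0.1 h8.65 dz-0.25 dx0.15 Fx0.3 Fy3.6 Fz-10.1 My-0.36
t32.77 th-4.0/-4.0 h8.88 dz-0.17 dx0.37 Fx2.6 Fy3.4 Fz-11.8 My-0.26
t33.12 th-8.0/-8.0 h9.10 dz0.01 dx0.47 Fx2.5 Fy2.3 Fz-11.4 My-0.33
t33.48 th-4.0/-4.0 h9.32 dz0.15 dx0.50 Fx2.3 Fy4.5 Fz-6.6 My0.14
t33.83 th0.0/-0.1 h9.55 dz0.24 dx0.09 Fx1.6 Fy3.0 Fz-3.1 My0.30
t34.17 th4.0/3.9 h9.78 dz0.17 dx-0.20 Fx-0.2 Fy4.5 Fz-1.0 My0.41
t34.52 th8.0/8.0 h10.00 dz0.13 dx-0.30 Fx-2.0 Fy4.6 Fz-0.7 My0.48
t34.88 th4.0/3.9 h10.25 dz-0.07 dx-0.10 Fx2.0 Fy2.9 Fz-8.1 My-0.54
t35.23 th0.0/-0.0 h10.50 dz-0.16 dx0.07 Fx1.6 Fy2.8 Fz-9.3 My-0.73
t35.58 th-4.0/-4.0 h10.75 dz-0.23 dx0.28 Fx3.6 Fy3.1 Fz-13.1 My-0.95
t35.92 th-8.0/-8.0 h11.00 dz0.06 dx0.37 Fx2.9 Fy1.4 Fz-8.6 My-0.50
```

```bash
python3 - <<'E'
from rock import *
a=(-8,11.)
for b in [(8,12.),(-8,13.2),(7,14.4),(-6,15.5),(0,16.)]:
    m=rock(a,b,step=4.); a=b
    if m<-20: print("STOP",a); break
p,d=camera("scene"); cv2.imwrite("pics/r3.png",cv2.resize(p[150:290,180:320],(600,600)))
E
```

```text
t36.27 th-4.0/-4.0 h11.25 dz0.22 dx0.09 Fx-1.5 Fy4.0 Fz-1.7 My0.47
t36.62 th0.0/0.0 h11.50 dz0.10 dx-0.21 Fx-2.5 Fy4.3 Fz-1.2 My0.52
t36.98 th4.0/4.0 h11.75 dz0.49 dx-0.23 Fx-2.7 Fy3.1 Fz3.7 My0.98
t37.33 th8.0/8.0 h12.00 dz0.40 dx-0.26 Fx-2.2 Fy3.4 Fz5.6 My1.00
t37.67 th4.0/4.0 h12.30 dz-0.10 dx-0.20 Fx-0.5 Fy5.0 Fz-5.2 My-0.30
t38.02 th0.0/0.1 h12.60 dz-0.22 dx0.10 Fx1.5 Fy3.9 Fz-7.7 My-0.34
t38.38 th-4.0/-3.9 h12.90 dz-0.08 dx0.28 Fx1.6 Fy2.7 Fz-8.3 My-0.40
t38.73 th-8.0/-7.9 h13.20 dz0.10 dx0.37 Fx2.2 Fy3.3 Fz-7.8 My-0.36
t39.07 th-4.2/-4.2 h13.50 dz0.34 dx0.28 Fx-1.9 Fy4.1 Fz0.1 My0.58
t39.41 th-0.5/-0.5 h13.80 dz0.76 dx0.34 Fx-2.8 Fy3.4 Fz6.1 My0.77
t39.75 th3.2/3.2 h14.10 dz0.77 dx0.30 Fx-2.9 Fy2.7 Fz6.6 My0.81
t40.09 th7.0/6.9 h14.40 dz0.80 dx0.45 Fx-3.0 Fy3.1 Fz7.8 My0.62
t40.41 th3.8/3.7 h14.68 dz-0.05 dx0.04 Fx1.6 Fy3.0 Fz-4.0 My-0.55
t40.73 th0.5/0.5 h14.95 dz0.23 dx0.16 Fx-0.5 Fy3.0 Fz-0.1 My-0.05
t41.04 th-2.8/-2.7 h15.22 dz0.23 dx0.35 Fx0.2 Fy2.0 Fz-0.3 My-0.00
t41.36 th-6.0/-6.0 h15.50 dz0.24 dx0.56 Fx1.4 Fy2.6 Fz1.1 My-0.20
t41.67 th-3.0/-3.0 h15.75 dz0.07 dx0.58 Fx0.6 Fy3.0 Fz2.4 My-0.02
t41.98 th0.0/-0.1 h16.00 dz-0.27 dx0.01 Fx1.5 Fy1.7 Fz0.1 My-0.37
```

View pics/r3.png

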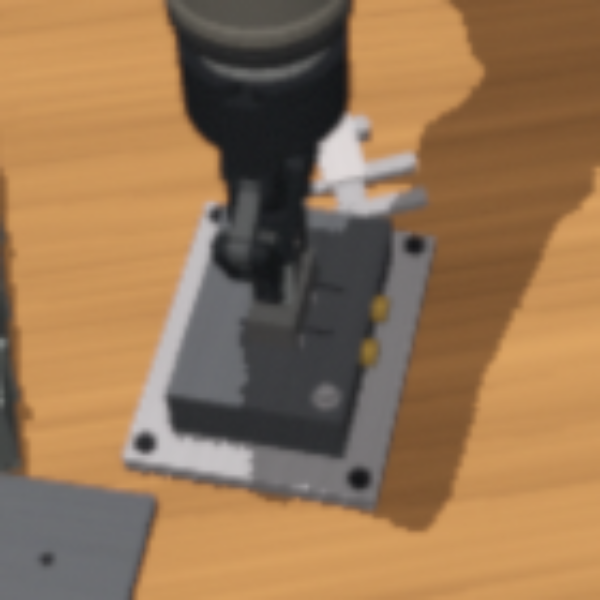

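The foot stands well out of the pocket, its near face at (270,325), and the block is unmoved. I'll lift gently with a force guard.

```bash
python3 - <<'E'
from rock import *
for h in (20,24,30,39):
    p,q=pose(0,h); r=env.movel(p,velocity=.03,rot=q,stop_force=14); st((h,r))
    if r: break
env.dwell(.2); st("end")
p,d=camera("scene"); cv2.imwrite("pics/r4.png",cv2.resize(p[150:290,180:320],(600,600))); np.save("r4.npy",d)
p,d=camera("top"); cv2.imwrite("pics/r4t.png",cv2.resize(p[150:260,240:350],(600,600)));np.save("r4t.npy",d)
E
```

```text
(20, False) 42.31 [ 0.5807 -0.0527  0.1488] [-0.3  2.7 -2.4] 0.0249
(24, False) 42.59 [ 0.5814 -0.053   0.1532] [ 0.8  2.4 -3. ] 0.0254
(30, False) 42.94 [ 0.5817 -0.0537  0.1593] [ 1.  -0.6 -3.2] 0.0249
(39, False) 43.39 [ 0.5817 -0.053   0.1682] [-0.9  1.  -3.7] 0.0251
end 43.59 [ 0.5815 -0.053   0.1679] [-0.2 -0.2 -3.9] 0.0248
```

View pics/r4.png

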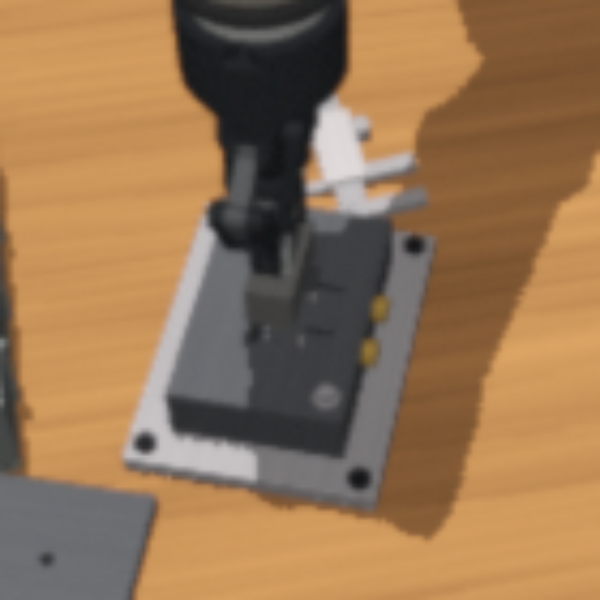

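The foot is free with its near face at about (270,305) and the pocket visible below; the tool carries about 4 N, the bracket's weight. I'll measure the underside height and tilt.

```bash
python3 - <<'E'
from rock import *
C=cloud("scene",np.load("r4.npy")); O=np.array([*X0,0])
L=(C-O)@np.c_[ax,ay,[0,0,1]]*1000
for v in range(208,236): print(v,[tuple(L[v,u].round(0).astype(int)) for u in (239,242,245,248)])
m=(abs(L[...,0])<75)&(abs(L[...,1])<55)&(L[...,2]>38)&(L[...,2]<52)&(abs(L[...,1])>25); print("block top",np.median(L[m][:,2]))
C0=cloud("scene",np.load("scene0.npy"));L0=(C0-O)@np.c_[ax,ay,[0,0,1]]*1000
m=(abs(L0[...,0])<75)&(abs(L0[...,1])<55)&(L0[...,2]>38)&(L0[...,2]<52)&(abs(L0[...,1])>25); print("before",np.median(L0[m][:,2]))
E
```

```text
208 [(np.int64(44), np.int64(1), np.int64(145)), (np.int64(49), np.int64(8), np.int64(153)), (np.int64(40), np.int64(12), np.int64(144)), (np.int64(14), np.int64(10), np.int64(109))]
209 [(np.int64(26), np.int64(-5), np.int64(118)), (np.int64(25), np.int64(1), np.int64(118)), (np.int64(24), np.int64(7), np.int64(119)), (np.int64(14), np.int64(10), np.int64(107))]
210 [(np.int64(25), np.int64(-6), np.int64(114)), (np.int64(26), np.int64(1), np.int64(116)), (np.int64(24), np.int64(7), np.int64(115)), (np.int64(16), np.int64(11), np.int64(106))]
211 [(np.int64(25), np.int64(-6), np.int64(110)), (np.int64(22), np.int64(0), np.int64(107)), (np.int64(25), np.int64(7), np.int64(113)), (np.int64(15), np.int64(10), np.int64(101))]
212 [(np.int64(26), np.int64(-6), np.int64(108)), (np.int64(25), np.int64(0), np.int64(108)), (np.int64(24), np.int64(6), np.int64(108)), (np.int64(6), np.int64(8), np.int64(85))]
213 [(np.int64(12), np.int64(-10), np.int64(85)), (np.int64(24), np.int64(0), np.int64(104)), (np.int64(23), np.int64(6), np.int64(104)), (np.int64(11), np.int64(9), np.int64(88))]
214 [(n
[... 3296 characters left out ...]
nt64(-1), np.int64(45)), (np.int64(32), np.int64(5), np.int64(47)), (np.int64(30), np.int64(12), np.int64(47))]
233 [(np.int64(36), np.int64(-7), np.int64(46)), (np.int64(36), np.int64(0), np.int64(47)), (np.int64(35), np.int64(6), np.int64(48)), (np.int64(32), np.int64(12), np.int64(45))]
234 [(np.int64(38), np.int64(-7), np.int64(44)), (np.int64(38), np.int64(0), np.int64(47)), (np.int64(35), np.int64(6), np.int64(44)), (np.int64(36), np.int64(13), np.int64(47))]
235 [(np.int64(42), np.int64(-5), np.int64(47)), (np.int64(39), np.int64(0), np.int64(44)), (np.int64(39), np.int64(7), np.int64(46)), (np.int64(38), np.int64(13), np.int64(46))]
block top 45.3720186857778
before 45.58264879370789
```

View pics/r4t.png

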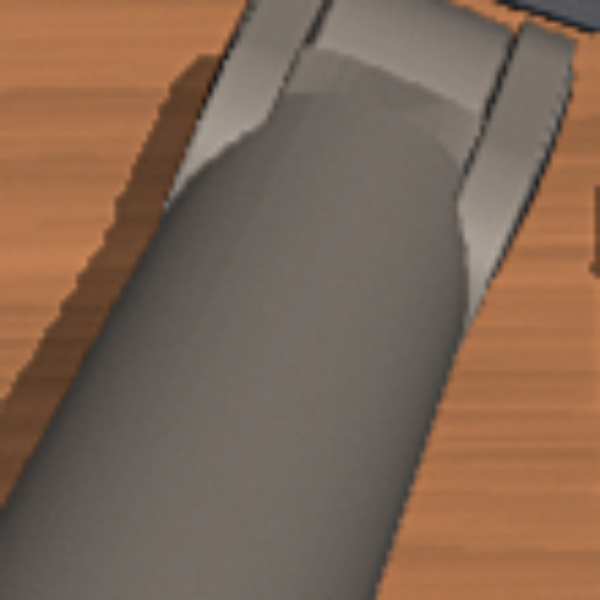

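Underside is at about z = 60 mm, roughly 14 mm above the mouth, and the foot is level. The block top is 45.4 mm against 45.6 before, so still resting. The top view is blocked by the arm. One last full look before handing in.

```bash
python3 - <<'E'
from rock import *
p,d=camera("scene"); cv2.imwrite("pics/f.png",p); st("fin")
E
```

```text
fin 43.74 [ 0.5815 -0.053   0.1679] [ 1.4  0.5 -3.2] 0.0253
```

View pics/f.png

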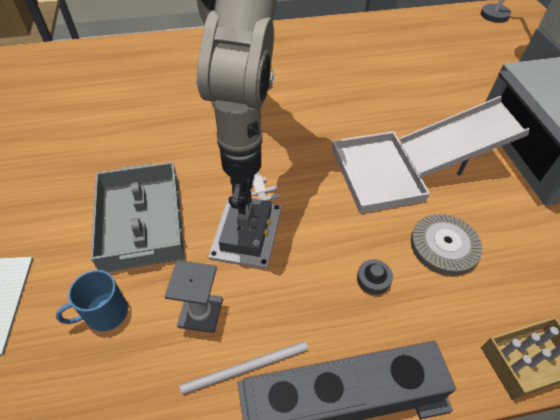

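Both brackets stand in the tote at (139,192) and (138,232). The bystanders are where they were, and the third bracket is held over the nest at (245,215).

```bash
python3 -c "
from cell import job; job.job_done()"
```

```text
the job is handed in; nothing more can be done
```

The job is done and handed in at about 44 s of the 72 s allowed; no verdict is reported.

- **Tray brackets:** I moved both into the grey tote and set each down with a gentle force stop. They stand upright, and the tray is empty.
- **Stuck bracket:** I rocked it side to side in about 17 swings, growing from 2° to 8° each way, easing it up about 1 mm a swing until it came free. The highest downward pull I logged was 16 N, against the nest block's 25 N weight. Forces were only read at the end of each short move.
- **Final state:** The bracket is held upright with its underside about 14 mm above the nest mouth. The tool carries about 3–4 N, which matches its weight.
- **Nest block:** Its top read 45.4 mm against 45.6 mm before, so it is still resting on the base plate.
- **Bench:** The other things look unmoved. The arm partly hides the caliper, so only its jaw end could be seen.
- **Limits of the checks:** The arm blocked the top camera at the end, so the last checks come from the scene camera alone. They are good to about 2 mm and 2–3° of tilt.

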